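Sort the metal stock at a jeweller's bench

ROBOT

A 7-joint arm with a two-finger parallel gripper is mounted at the origin on the work surface. World frame = base frame: x ahead of the robot, y to its left, z up, the work surface at z = 0. Lengths are in m, angles in rad, forces in N, time in s.
With the tool pointing down it reaches from about 0.425 to 0.95 m from the base axis. Payload 4.7 kg.
Tool frame: the origin (TCP) lies between the finger pads; the fingertips stand 11 mm ahead of it and the grasp point (between the pads) lies 8 mm behind it (r.tip_reach is the z of the fingertips in the tool frame, in m); z points along the fingers, y is the direction in which the jaws open and shut (so a half turn about z gives the same grasp; the last joint's range is limited). The gripper opens to 85 mm and grips with 20 to 120 N. Pads are 22 mm wide; open, the fingers measure 114 mm over their backs; the gripper's body (76 mm by 85 mm) begins 54 mm behind the grasp point. The pads swing forward as they close: fully open they stand 13 mm farther back than shut.
Start: joints at [-1.262, 0.469, -0.049, 1.532, 0.024, 1.141, -0.082], TCP at [0.224, 0.637, 0.242] pointing down, gripper open.
Joint ranges: [-2.59, 2.59], [-0.33, 1.99], [-1.39, 1.29], [0.1, 2.45], [-1.04, 4.18], [0.21, 1.99], [-2.66, 2.66]. Speed limits (rad/s): [2.57, 2.57, 3.14, 3.14, 3.14, 3.14, 3.14].

INTERFACE

Orientations are given as a unit quaternion [w, x, y, z].
In Python, from cell import r gives the robot as it stands.
- The arm moves only by the shell command python3 -m inch 'ROWS' [FORCE]. ROWS is JSON, a list that holds one entry, the list of rows, each a list of 7 numbers: the shift along the tool's x, y, z in cm, then the turn, a rotation vector about the tool's x, y, z in degrees, then the finger opening in cm, from 0 to 8.54. A call has 1 to 5 rows; each row shifts and turns the commanded pose from where the row before left it, along the tool's axes as they then stand; what a row does not reach is not made up. A row lasts 1/8 s, in which the tool goes at most 62.5 mm and 10.7 degrees, less where a joint would pass 70% of its speed; a pose out of reach is approached as far as the arm can. A call is refused whole if a number of a shift passes 6.25 or a number of a turn 10.7, either way. A call with a gripper value outside its range is refused whole. The fingers move at their own pace and stop on an object; FORCE is the grip in N (left out, the last holds). Time passes only in rows, so rows that do not move let the fingers close. It gives the time, the measured TCP pose, the force and the opening at its end, in the units of the state.
- r.get_obs(): the state, without advancing time (a new reading comes with each control period).
- r.camera(name): name is "scene" or "side" or "wrist"; returns a dict with "img" (420x560x3 uint8, blue, green, red), "vfov" (degrees; the focal length in pixels is half the picture's height over the tangent of half this angle, whatever the lens; pixels are square), "cx", "cy" (the principal point, pixels), "position" and "orientation" of the camera in the world. Camera axes: x right, y down, z forward; pixel columns grow to the right and rows downward; lengths in m; the calibration is good to about 2 mm. A picture is of the moment at which its call begins. There is no depth.
- r.finish_job(): hands the job in, once; it reports no verdict.
The state is a dict: "clock": time; "joint_positions": joint angles; "joint_vel": joint speeds; "joint_torque": joint torques, N m; "ee_pos": TCP position; "tcp_rot": TCP orientation; "ft_force": force on the tool from outside, world axes, zero at the start; "wrist_torque": the same for the moment, N m; "finger_gap": finger opening in m.
Only numpy, scipy, OpenCV 4.12 (cv2) and the standard library are available. Lean on these libraries where they do the work, as an engineer would, in place of code of your own. Each camera call takes 0.05 s, during which the arm holds its last target. There are 200 camera calls.

TASK

Sort the five metal pieces on the bench by metal: the two brass pieces into the yellow tray, the two copper pieces into the red tray and the silver ingot into the white tray, with never more than one piece in a bay (either bay of the tray will do). Set each one down gently, without dropping it, flat on the floor of its bay, the tube and the ring on end as they stand now. Leave the blue pot and the wooden ring cone standing where they are.

Things in the scene. Friction and masses are not known exactly. Their poses are not given: they have to be found in the camera images.
- brass_ring: Yellow brass napkin-ring blank: a plain open ring, outside diameter 44 mm, hole 32 mm, 25 mm high, about 150 g, axis (z) upright. Origin: centre of its underside
- brass_bar: Yellow brass bar stock, 60 mm long (its x), 16 mm wide (y), 16 mm high (z), about 130 g, lying flat. Origin: centre of its underside
- copper_disc: Reddish copper disc, solid, diameter 46 mm, 12 mm thick, about 180 g, lying flat (z up). Origin: centre of its underside
- copper_tube: Reddish copper tube, standing on end: outside diameter 32 mm, hole 24 mm, 40 mm high, about 110 g, z up its axis. Origin: centre of its underside
- silver_ingot: Silver-white ingot, lying flat: 56 mm long (its x), 26 mm wide (y), 14 mm high; the top 4 mm are stepped in to 50 by 20 mm; about 200 g. Origin: centre of its underside
- tray_yellow: Yellow enamelled tray for the brass, fixed to the bench: outside 120 mm (its x) by 180 mm (its y) by 25 mm high, walls, divider and floor 4 mm thick. One divider, as high as the walls, along its x axis splits it into two bays, each 112 mm (x) by 84 mm (y), with centres at y = +44 and -44 mm in the tray's frame. Origin: centre of its underside, on the bench; z up
- tray_red: Red enamelled tray for the copper, fixed to the bench: outside 120 mm (its x) by 180 mm (its y) by 25 mm high, walls, divider and floor 4 mm thick. One divider, as high as the walls, along its x axis splits it into two bays, each 112 mm (x) by 84 mm (y), with centres at y = +44 and -44 mm in the tray's frame. Origin: centre of its underside, on the bench; z up
- tray_white: White enamelled tray for the silver, fixed to the bench: outside 120 mm (its x) by 180 mm (its y) by 25 mm high, walls, divider and floor 4 mm thick. One divider, as high as the walls, along its x axis splits it into two bays, each 112 mm (x) by 84 mm (y), with centres at y = +44 and -44 mm in the tray's frame. Origin: centre of its underside, on the bench; z up
- pot: Small blue ceramic pot, loose, 40 mm across its mouth, 35 mm high, standing among the pieces; to be left alone. Origin: centre of its underside
- ring_cone: Small pale wooden ring cone with a grey ring on it, loose, foot 38 mm across, 50 mm high; to be left alone. Origin: centre of its underside
There are look-alikes about, which are no part of the job. What is meant by the brass_bar is not pink, and is the smaller of those in its own colour.

How it is judged:
By the outcome, as a careful person would: the job done as asked, in the order asked, and still so for the second after the job is handed in, with the robot touching nothing.
It also fails if it takes over 112 s, if anything falls off the work surface, if the arm or the gripper's body presses on something with over 40 N, if the wrist force passes 120 N, or if a joint passes its speed limit or range.

## Working session

There is one attempt and no reset: what is moved stays moved. The work goes in short steps, Python scripts to look and compute and a shell command to move; the robot and the scene stay as the last step left them, time stands still between calls to the robot, and variables do not carry over. Pictures are saved under pics/ and viewed, about 12 in all and at most 16, crops included, and the job is handed in when it is done.

```bash
ls; mkdir -p pics; python3 - <<'E'
from cell import r
import cv2
for n in("scene","side"):
    c=r.camera(n); cv2.imwrite(f"pics/{n}0.png",c["img"]); print(n,c["vfov"],c["cx"],c["cy"],c["position"],c["orientation"])
o=r.get_obs(); print(o["clock"],o["ee_pos"],o["tcp_rot"],o["finger_gap"])
E
```

```text
pics
scene 50.772780540783536 282.80502126883084 206.1303725262898 [ 0.94348942 -0.35683503  0.6228693 ] [-0.34888039  0.82305713  0.4151195  -0.16892377]
side 51.046107414873504 280.3847781209001 207.48580450366575 [0.05724702 0.53139575 0.57128349] [ 0.13711744 -0.28896179  0.85041957 -0.41771574]
0.1 [0.22351776 0.63638208 0.24134662] [-1.11248182e-04  1.68073334e-01  9.85774095e-01 -8.80532060e-04] 0.08544804570562443
```

View pics/scene0.png

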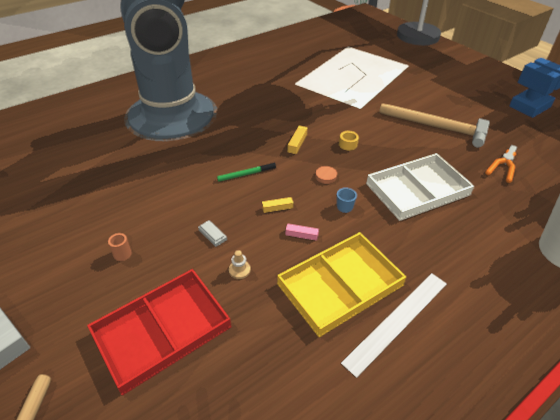

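View pics/side0.png

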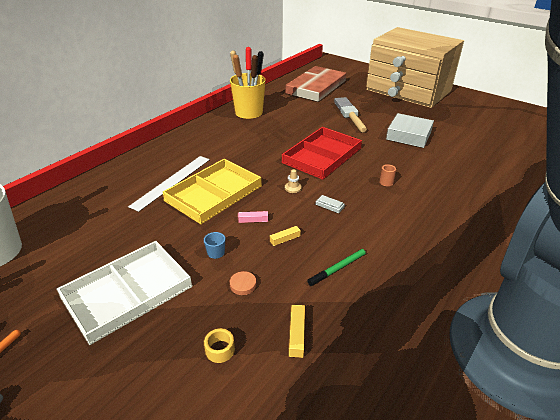

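The scene view shows the copper tube (120,247), ingot (212,233), two yellow bars (278,205) and (298,140), disc (326,175), ring (348,141), pot (346,200), cone (239,265) and three trays. The side view agrees. Next I turn these into positions.

```bash
cat > h.py <<'E'
import numpy as np, cv2
from scipy.spatial.transform import Rotation as R
from cell import r
def rot(q): return R.from_quat(np.r_[q[1:],q[0]])
def px2w(c,uv,z):
    f=c["img"].shape[0]/2/np.tan(np.radians(c["vfov"]/2))
    d=rot(c["orientation"]).apply([(uv[0]-c["cx"])/f,(uv[1]-c["cy"])/f,1])
    p=np.array(c["position"]); return p+d*(z-p[2])/d[2]
def w2px(c,p):
    f=c["img"].shape[0]/2/np.tan(np.radians(c["vfov"]/2))
    q=rot(c["orientation"]).inv().apply(np.array(p)-c["position"]); return np.array([c["cx"],c["cy"]])+f*q[:2]/q[2]
def yaw(): # angle of tool x axis in world
    x=rot(r.get_obs()["tcp_rot"]).apply([1,0,0]); return np.degrees(np.arctan2(x[1],x[0]))
def shift(target): # world target TCP -> tool-frame shift cm
    o=r.get_obs(); return np.round(100*rot(o["tcp_rot"]).inv().apply(np.array(target)-o["ee_pos"]),2)
E
python3 - <<'E'
from h import *
S=r.camera("scene"); D=r.camera("side")
pts={"tube":((120,240),(388,167),.040),"ingot":((212,231),(330,203),.014),"barA":((278,203),(285,235),.016),"barB":((298,135),(297,325),.016),"disc":((326,173),(243,282),.012),"ring":((348,135),(219,338),.025),"pot":((346,193),(215,238),.035),"cone":((239,272),(293,188),0.005)}
for k,(a,b,z) in pts.items(): print(k,px2w(S,a,z).round(3)[:2],px2w(D,b,z).round(3)[:2])
tr={"red":((90,328),(193,275),(228,320),(123,384)),"yel":((278,280),(362,236),(404,276),(321,329)),"wht":((368,184),(437,155),(472,186),(403,216))}
for k,v in tr.items():
    w=np.array([px2w(S,a,.025 if i<4 else 0)[:2] for i,a in enumerate(v)]); print(k,w.round(3).tolist(),w.mean(0).round(3),[np.linalg.norm(w[i]-w[i-1]).round(3) for i in range(4)])
cv2.imwrite("pics/crop1.png",cv2.resize(S["img"][110:290,90:390],None,fx=2.66,fy=2.66,interpolation=cv2.INTER_CUBIC))
cv2.imwrite("pics/crop2.png",cv2.resize(D["img"][140:380,190:410],None,fx=2.5,fy=2.5,interpolation=cv2.INTER_CUBIC))
print(yaw())
E
```

```text
tube [ 0.371 -0.274] [ 0.368 -0.281]
ingot [ 0.425 -0.125] [ 0.416 -0.118]
barA [0.438 0.017] [0.428 0.023]
barB [0.281 0.191] [0.289 0.178]
disc [0.421 0.158] [0.415 0.159]
ring [0.358 0.277] [0.362 0.272]
pot [0.51 0.13] [0.511 0.125]
cone [ 0.528 -0.132] [ 0.516 -0.125]
red [[0.497, -0.376], [0.501, -0.204], [0.608, -0.202], [0.608, -0.369]] [ 0.554 -0.288] [np.float64(0.111), np.float64(0.171), np.float64(0.107), np.float64(0.167)]
yel [[0.593, -0.096], [0.605, 0.084], [0.711, 0.078], [0.704, -0.098]] [ 0.653 -0.008] [np.float64(0.111), np.float64(0.181), np.float64(0.106), np.float64(0.176)]
wht [[0.509, 0.193], [0.529, 0.385], [0.639, 0.361], [0.614, 0.182]] [0.573 0.281] [np.float64(0.106), np.float64(0.193), np.float64(0.112), np.float64(0.181)]
160.6466016938525
```

View pics/crop1.png

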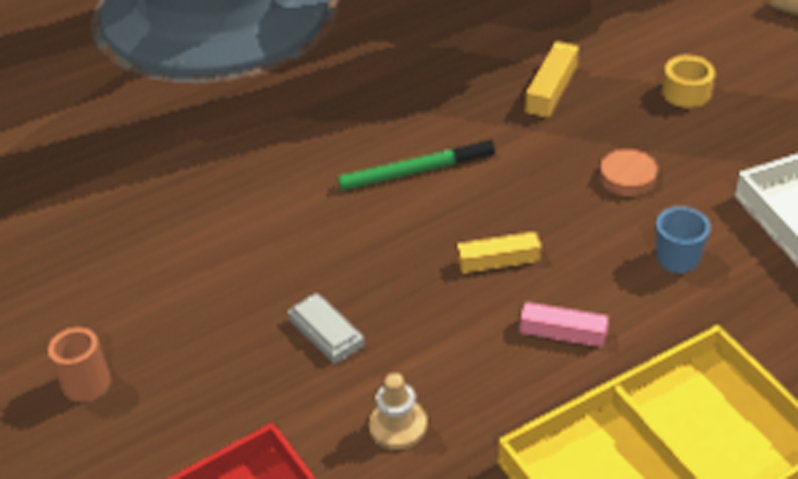

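View pics/crop2.png

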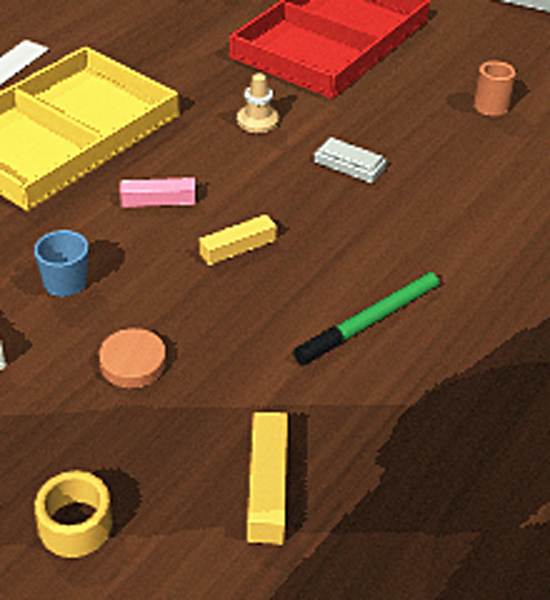

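The smaller yellow bar, near (500,252) in crop 1, is the brass_bar. The larger one and the pink one are look-alikes. I'll work out the orientations and the move to above the ring.

```bash
python3 - <<'E'
from h import *
S=r.camera("scene"); D=r.camera("side")
s=lambda u,v:(90+u/2.66,110+v/2.66); d=lambda u,v:(190+u/2.5,140+v/2.5)
for n,a,b,z in(("bar",(460,247),(540,238),.016),("ingot",(303,303),(348,344),.012),("pink",(520,312),(607,322),.016),("pen",(342,182),(492,148),.005)):
    p,q=px2w(S,s(*a),z),px2w(S,s(*b),z); print(n,p.round(3)[:2],q.round(3)[:2],np.linalg.norm(q-p).round(3),np.degrees(np.arctan2(*(q-p)[1::-1])).round(1))
for n,a,b,z in(("bar",(207,245),(268,223),.016),("ingot",(320,150),(381,166),.012)):
    p,q=px2w(D,d(*a),z),px2w(D,d(*b),z); print(n,p.round(3)[:2],q.round(3)[:2],np.linalg.norm(q-p).round(3),np.degrees(np.arctan2(*(q-p)[1::-1])).round(1))
print(shift([.37,.27,.24]))
c=r.camera("wrist"); print(c["vfov"],c["position"],c["orientation"])
E
```

```text
bar [ 0.42  -0.006] [0.448 0.048] 0.06 63.2
ingot [ 0.398 -0.127] [ 0.45  -0.121] 0.052 6.3
pink [ 0.499 -0.01 ] [0.543 0.033] 0.061 44.9
pen [ 0.294 -0.033] [0.33  0.089] 0.127 73.7
bar [0.441 0.044] [ 0.42  -0.005] 0.054 -113.8
ingot [ 0.443 -0.114] [ 0.39  -0.126] 0.054 -166.4
[-25.96 -29.75   0.21]
67.32653164603676 [0.1482728  0.6636735  0.37331843] [0.13014661 0.8053388  0.57112687 0.09113379]
```

```bash
python3 -m inch '[[[-1.5,-1.7,0,0,0,0,8.5],[-3.2,-3.6,0,0,0,0,8.5],[-3.7,-4.2,0,0,0,0,8.5],[-3.7,-4.2,0,0,0,0,8.5],[-3.7,-4.2,0,0,0,0,8.5]]]' && python3 -m inch '[[[-3.7,-4.2,0,0,0,0,8.5],[-3.5,-4,0,0,0,0,8.5],[-2,-2.5,0,0,0,0,8.5],[-1,-1.2,0,0,0,0,8.5],[0,0,0,0,0,0,8.5]]]'; python3 - <<'E'
from h import *
c=r.camera("wrist"); cv2.imwrite("pics/w1.png",c["img"]); np.save("w1.npy",c,allow_pickle=True)
print(r.get_obs()["joint_positions"].round(2) if hasattr(r.get_obs()["joint_positions"],'round') else 0,shift([.36,.275,.1]),yaw())
for n,p in dict(ring=(.36,.275,.025),disc=(.418,.158,.012),bar=(.433,.021,.016)).items(): print(n,w2px(c,p))
E
```

```text
clock: 0.98
ee_pos: [0.3141, 0.4139, 0.2425]
tcp_rot: [0.0, 0.168, 0.986, 0.0]
ft_force: [1.4, -0.5, 0.7]
finger_gap: 0.0849
clock: 1.6
ee_pos: [0.3704, 0.2695, 0.2425]
tcp_rot: [0.0, 0.169, 0.986, 0.0]
ft_force: [0.1, -0.0, -0.8]
finger_gap: 0.0852
[-0.81  0.11  0.1   2.03 -0.01  1.    0.53] [ 1.09  0.07 14.25] 160.6948419742648
ring [278.7477295  172.73668051]
disc [205.77865408 244.69607095]
bar [112.70667078 288.08741793]
```

View pics/w1.png

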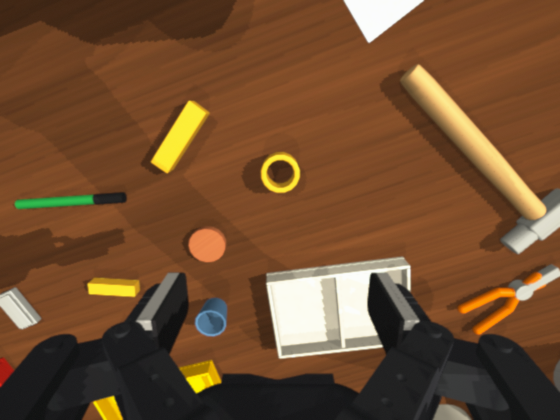

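The wrist view shows the ring centred at (280,172), the disc (208,244), the bar from (89,287) to (139,289), the pot (211,318) and the white tray with rim corners (267,275), (409,258), (413,340), (279,357). The predictions agree to a few pixels.

```bash
python3 - <<'E'
from h import *
c=np.load("w1.npy",allow_pickle=True).item()
for n,a,z in(("ring",(280.5,172),.025),("disc",(208,243),.012),("pot",(211,320),.035)): print(n,px2w(c,a,z).round(4)[:2])
for n,a,b,z in(("bar",(89,284.5),(139,286.5),.016),):
    p,q=px2w(c,a,z),px2w(c,b,z); print(n,p.round(3)[:2],q.round(3)[:2],((p+q)/2).round(4),np.linalg.norm(q-p).round(3),np.degrees(np.arctan2(*(q-p)[1::-1])).round(1))
w=np.array([px2w(c,a,.025)[:2] for a in((267,275),(409,258),(413,340),(279,357))]);print(w.round(3).tolist(),w.mean(0))
R_=px2w(c,(280.5,172),.025)
print(shift([R_[0],R_[1],.013]), r.tip_reach)
E
```

```text
ring [0.3599 0.2771]
disc [0.4168 0.1615]
pot [0.5087 0.1313]
bar [ 0.418 -0.005] [0.442 0.054] [0.4302 0.0245 0.016 ] 0.064 68.0
[[0.477, 0.219], [0.512, 0.39], [0.634, 0.37], [0.602, 0.191]] [0.55628844 0.29243103]
[ 1.17  0.26 22.95] 0.011
```

```bash
python3 -m inch '[[[0.6,0.1,3,0,0,0,7],[0.6,0.15,5,0,0,0,7],[0,0,5,0,0,0,7],[0,0,4,0,0,0,7],[0,0,3,0,0,0,7]]]' 40 && python3 -m inch '[[[0,0,2,0,0,0,7],[0,0,0.9,0,0,0,7],[0,0,0,0,0,0,3],[0,0,0,0,0,0,3],[0,0,0,0,0,0,3]]]' 40 && python3 -m inch '[[[0,0,0,0,0,0,3],[0,0,0,0,0,0,3],[0,0,-1.5,0,0,0,3],[0,0,-3,0,0,0,3],[0,0,-4,0,0,0,3]]]' 40
python3 - <<'E'
from h import *
print(shift([.653,-.052,.1]),shift([.653,.036,.1]))
E
```

```text
clock: 2.28
ee_pos: [0.3584, 0.2777, 0.0404]
tcp_rot: [-0.001, 0.166, 0.986, -0.0]
ft_force: [-0.3, -0.1, 0.4]
finger_gap: 0.0703
clock: 2.9
ee_pos: [0.36, 0.2763, 0.014]
tcp_rot: [0.0, 0.168, 0.986, 0.001]
ft_force: [-0.2, -0.4, -1.3]
finger_gap: 0.0421
clock: 3.52
ee_pos: [0.3591, 0.2751, 0.0992]
tcp_rot: [-0.001, 0.168, 0.986, -0.001]
ft_force: [-0.9, 0.9, -2.1]
finger_gap: 0.0421
[-38.57 -21.11  -0.08] [-35.65 -12.81  -0.09]
```

```bash
python3 -m inch '[[[0,0,-2,0,0,-5,3],[0,0,-2,0,0,-10,3],[0,0,-2,0,0,-10,3],[0,0,-2,0,0,-10,3],[0,0,-2,0,0,-10,3]]]' && python3 -m inch '[[[0,0,0,0,0,-10,3],[0,0,0,0,0,-10,3],[0,0,0,0,0,-10,3],[0,0,0,0,0,-10,3],[0,0,0,0,0,-10,3]]]' && python3 -m inch '[[[0,0,0,0,0,-10,3],[0,0,0,0,0,0,3]]]'
python3 - <<'E'
from h import *
print(yaw(),shift([.62,.036,.2]),np.round(r.get_obs()["joint_positions"],2))
E
```

```text
clock: 4.15
ee_pos: [0.3594, 0.2752, 0.1995]
tcp_rot: [0.0, -0.225, 0.974, -0.0]
ft_force: [-0.6, -0.2, -2.2]
finger_gap: 0.0421
clock: 4.78
ee_pos: [0.3594, 0.2752, 0.1987]
tcp_rot: [-0.0, -0.615, 0.788, -0.0]
ft_force: [-1.0, -0.1, -2.0]
finger_gap: 0.0418
clock: 5.03
ee_pos: [0.3595, 0.2753, 0.1987]
tcp_rot: [-0.0, -0.679, 0.734, -0.0]
ft_force: [-0.3, 0.5, -1.6]
finger_gap: 0.0419
-94.49756634442363 [ 21.82 -27.84  -0.13] [-0.59  0.16 -0.17  2.08  0.04  0.9   2.28]
```

```bash
python3 -m inch '[[[0,0,0,0,0,5,3],[0,0,0,0,0,10,3],[0,0,0,0,0,10,3],[0,0,0,0,0,10,3],[0,0,0,0,0,10,3]]]' && python3 -m inch '[[[0,0,0,0,0,10,3],[0,0,0,0,0,10,3],[0,0,0,0,0,10,3],[0,0,0,0,0,10,3],[0,0,0,0,0,10,3]]]' && python3 -m inch '[[[0,0,0,0,0,10,3],[0,0,0,0,0,10,3],[0,0,0,0,0,10,3],[0,0,0,0,0,10,3],[0,0,0,0,0,10,3]]]' && python3 -m inch '[[[0,0,0,0,0,10,3],[0,0,0,0,0,10,3],[0,0,0,0,0,10,3],[0,0,0,0,0,5,3],[0,0,0,0,0,0,3]]]'
python3 - <<'E'
from h import *
print(yaw(),shift([.60,.036,.2]),np.round(r.get_obs()["joint_positions"],2))
E
```

```text
clock: 5.65
ee_pos: [0.3595, 0.2755, 0.1985]
tcp_rot: [-0.0, -0.343, 0.939, -0.0]
ft_force: [-0.0, -0.4, -1.8]
finger_gap: 0.0422
clock: 6.28
ee_pos: [0.3595, 0.2756, 0.1985]
tcp_rot: [-0.0, 0.086, 0.996, -0.0]
ft_force: [0.3, -0.0, -1.5]
finger_gap: 0.0419
clock: 6.9
ee_pos: [0.3595, 0.2756, 0.1985]
tcp_rot: [-0.0, 0.499, 0.867, -0.0]
ft_force: [-0.7, -0.6, -1.7]
finger_gap: 0.0419
clock: 7.52
ee_pos: [0.3595, 0.2757, 0.1985]
tcp_rot: [-0.0, 0.734, 0.679, 0.0]
ft_force: [-0.2, -0.4, -1.5]
finger_gap: 0.0422
85.5753975372215 [-22.05  25.83  -0.15] [-0.91  0.15  0.19  2.1  -0.04  0.89 -0.78]
```

```bash
python3 -m inch '[[[-1.2,1.4,0,0,0,0,3],[-2.6,3,0,0,0,0,3],[-3.4,4,0,0,0,0,3],[-3.4,4,0,0,0,0,3],[-3.4,4,0,0,0,0,3]]]' && python3 -m inch '[[[-3.4,4,0,0,0,0,3],[-2.6,3,0,0,0,0,3],[-1.4,1.6,0,0,0,0,3],[-0.6,0.8,0,0,0,0,3],[0,0,0,0,0,0,3]]]'
python3 - <<'E'
from h import *
c=r.camera("wrist"); cv2.imwrite("pics/w2.png",c["img"]); np.save("w2.npy",c,allow_pickle=True)
print(yaw(),np.round(r.get_obs()["joint_positions"],2))
E
```

```text
clock: 8.15
ee_pos: [0.5135, 0.1227, 0.1985]
tcp_rot: [-0.0, 0.733, 0.68, 0.0]
ft_force: [0.8, 1.3, -2.1]
finger_gap: 0.0421
clock: 8.78
ee_pos: [0.5999, 0.0378, 0.1981]
tcp_rot: [-0.001, 0.733, 0.68, -0.0]
ft_force: [-0.7, -0.9, -0.9]
finger_gap: 0.0417
85.73801565711823 [-0.4   0.4   0.36  1.78 -0.17  0.99 -0.06]
```

View pics/w2.png

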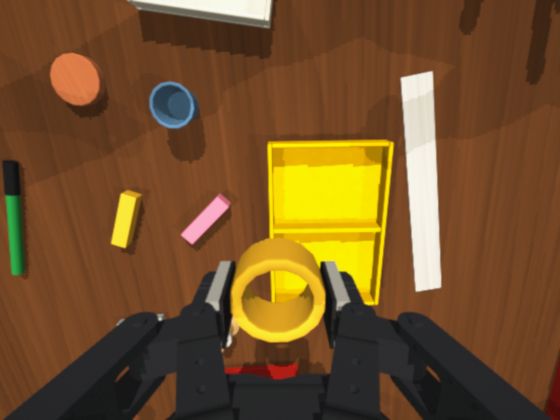

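The ring is held level. The yellow rim runs (268,142)–(391,141) at the top to (271,303)–(379,304) at the bottom, with the divider at about v=228. The bar's top face runs from about (131,192) to (121,246).

```bash
python3 - <<'E'
from h import *
c=np.load("w2.npy",allow_pickle=True).item()
w=np.array([px2w(c,a,.025)[:2] for a in((268,142),(391,141),(379,304),(271,303))]);print(w.round(3).tolist(),w.mean(0))
print("divider",px2w(c,(270,229),.025)[:2],px2w(c,(384,228),.025)[:2])
p,q=px2w(c,(131,193),.016),px2w(c,(119,246),.016); print((p+q)/2,np.linalg.norm(p-q),np.degrees(np.arctan2(*(p-q)[1::-1])))
print("white corners",px2w(c,(272,26),.025)[:2],px2w(c,(133,3),.025)[:2])
t=w.mean(0); ax=(w[0]-w[3]); ax/=np.linalg.norm(ax)
for s in(1,-1): b=t+s*.044*ax; print(b,shift([*b,.018]))
E
```

```text
[[0.595, 0.089], [0.711, 0.081], [0.705, -0.099], [0.584, -0.089]] [ 0.64872645 -0.00454538]
divider [5.89863680e-01 3.52866849e-04] [ 0.70745857 -0.00727347]
[0.43715189 0.01812279 0.016     ] 0.06331706711132129 65.62671307436501
white corners [0.60675702 0.18471945] [0.4924723  0.21028249]
[0.65159244 0.03936118] [ 0.47  5.21 18.  ]
[ 0.64586045 -0.04845194] [-8.33  5.29 17.99]
```

```bash
python3 -m inch '[[[0.2,2,2,0,0,0,3],[0.3,2.2,4,0,0,0,3],[0,1,4,0,0,0,3],[0,0,4,0,0,0,3],[0,0,2.2,0,0,0,3]]]' && python3 -m inch '[[[0,0,1,0,0,0,3],[0,0,0.3,0,0,0,3],[0,0,0.2,0,0,0,3],[0,0,0.1,0,0,0,3],[0,0,0,0,0,0,3]]]'
```

```text
clock: 9.45
ee_pos: [0.6506, 0.0399, 0.0341]
tcp_rot: [-0.002, 0.733, 0.681, -0.001]
ft_force: [-0.2, 0.1, -1.3]
finger_gap: 0.0417
clock: 10.07
ee_pos: [0.6528, 0.038, 0.0209]
tcp_rot: [0.0, 0.733, 0.68, 0.0]
ft_force: [-0.1, -0.0, -1.7]
finger_gap: 0.0418
```

```bash
python3 -m inch '[[[0,0,0.1,0,0,0,3],[0,0,0.1,0,0,0,3],[0,0,0,0,0,0,3]]]'; python3 -m inch '[[[0,0,0.1,0,0,0,3],[0,0,0,0,0,0,3]]]'
```

```text
clock: 10.45
ee_pos: [0.6524, 0.038, 0.0182]
tcp_rot: [-0.0, 0.733, 0.68, -0.0]
ft_force: [-0.5, -0.1, -1.5]
finger_gap: 0.042
clock: 10.7
ee_pos: [0.6525, 0.038, 0.018]
tcp_rot: [-0.0, 0.733, 0.68, 0.0]
ft_force: [-2.6, 0.8, 4.8]
finger_gap: 0.0422
```

```bash
python3 -m inch '[[[0,0,0,0,0,0,5],[0,0,0,0,0,0,6.3],[0,0,-0.5,0,0,0,6.3],[0,0,-2,0,0,0,6.3],[0,0,-4,0,0,0,6.3]]]' && python3 -m inch '[[[0,0,-4,0,0,5,6.3],[0,0,-3,0,0,10,6.3],[0,0,0,0,0,5,6.3],[0,0,0,0,0,0,6.3]]]'
python3 - <<'E'
from h import *
print(yaw(),shift([.434,.02,.12]))
E
```

```text
clock: 11.32
ee_pos: [0.6516, 0.038, 0.0827]
tcp_rot: [-0.001, 0.733, 0.68, -0.001]
ft_force: [-0.4, 0.5, 0.2]
finger_gap: 0.0631
clock: 11.82
ee_pos: [0.6529, 0.0382, 0.154]
tcp_rot: [0.0, 0.84, 0.543, 0.001]
ft_force: [0.1, 0.3, -0.1]
finger_gap: 0.0628
65.71783948963837 [-10.66 -19.21   3.35]
```

```bash
python3 -m inch '[[[-1,-2,0,0,0,0,5],[-2.3,-4,0,0,0,0,5],[-2.4,-4.4,0,0,0,0,5],[-2.4,-4.4,0,0,0,0,5],[-1.8,-3,0,0,0,0,5]]]' && python3 -m inch '[[[-0.8,-1.4,2,0,0,0,5],[0,0,4,0,0,0,5],[0,0,4,0,0,0,5],[0,0,2,0,0,0,5],[0,0,1,0,0,0,5]]]'
python3 - <<'E'
from h import *
print(yaw(),shift([.434,.02,.0135]))
c=r.camera("wrist"); cv2.imwrite("pics/w3.png",c["img"])
E
```

```text
clock: 12.45
ee_pos: [0.447, 0.021, 0.1522]
tcp_rot: [-0.001, 0.84, 0.543, -0.0]
ft_force: [-0.3, 0.6, 0.2]
finger_gap: 0.05
clock: 13.08
ee_pos: [0.433, 0.0196, 0.0215]
tcp_rot: [-0.0, 0.84, 0.542, -0.001]
ft_force: [-0.5, -0.1, 0.3]
finger_gap: 0.05
65.70351187158543 [0.08 0.07 0.8 ]
```

View pics/w3.png

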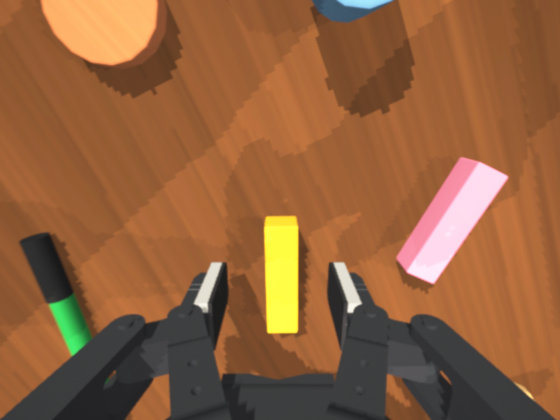

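The bar is centred between the open fingers (u 265–298) and lined up with them, so I grip it.

```bash
python3 -m inch '[[[0.1,0.1,0.5,0,0,0,5],[0,0,0.3,0,0,0,5],[0,0,0,0,0,0,0.8],[0,0,0,0,0,0,0.8],[0,0,0,0,0,0,0.8]]]' 40 && python3 -m inch '[[[0,0,0,0,0,0,0.8],[0,0,-0.5,0,0,0,0.8],[0,0,-2,0,0,0,0.8],[0,0,-4,0,0,0,0.8],[0,0,-4,0,0,0,0.8]]]' && python3 -m inch '[[[0,0,0,0,0,-5,0.8],[0,0,0,0,0,-10,0.8],[0,0,0,0,0,-5,0.8],[0,0,0,0,0,0,0.8]]]'
python3 - <<'E'
from h import *
print(yaw(),shift([.647,-.048,.018]))
E
```

```text
clock: 13.75
ee_pos: [0.4351, 0.0203, 0.0148]
tcp_rot: [0.0, 0.84, 0.542, 0.0]
ft_force: [-0.6, -0.2, 5.8]
finger_gap: 0.0149
clock: 14.38
ee_pos: [0.4342, 0.02, 0.1202]
tcp_rot: [-0.0, 0.84, 0.542, -0.001]
ft_force: [0.7, -0.2, -1.2]
finger_gap: 0.0151
clock: 14.88
ee_pos: [0.4344, 0.0201, 0.1193]
tcp_rot: [-0.0, 0.734, 0.679, -0.0]
ft_force: [-0.6, 0.4, -1.0]
finger_gap: 0.0148
85.57846258953307 [-5.15 21.72 10.12]
```

```bash
python3 -m inch '[[[-0.5,2,0,0,0,0,0.8],[-1.2,4.5,0,0,0,0,0.8],[-1.2,5,0,0,0,0,0.8],[-1.2,5,0,0,0,0,0.8],[-0.7,3.2,0,0,0,0,0.8]]]' && python3 -m inch '[[[-0.35,2,1,0,0,0,0.8],[0,0,3.5,0,0,0,0.8],[0,0,3.3,0,0,0,0.8],[0,0,1.4,0,0,0,0.8],[0,0,0.5,0,0,0,0.8]]]' && python3 -m inch '[[[0,0,0.2,0,0,0,0.8],[0,0,0,0,0,0,0.8]]]' && python3 -m inch '[[[0,0,0.1,0,0,0,0.8],[0,0,0,0,0,0,0.8]]]'
```

```text
clock: 15.5
ee_pos: [0.6295, -0.0436, 0.1189]
tcp_rot: [0.0, 0.734, 0.679, -0.0]
ft_force: [-0.9, 0.1, -1.7]
finger_gap: 0.0149
clock: 16.12
ee_pos: [0.647, -0.0476, 0.0217]
tcp_rot: [-0.0, 0.734, 0.68, -0.0]
ft_force: [-0.4, -0.5, -0.8]
finger_gap: 0.0149
clock: 16.38
ee_pos: [0.648, -0.0477, 0.0213]
tcp_rot: [0.001, 0.733, 0.68, 0.001]
ft_force: [0.1, 0.0, -1.3]
finger_gap: 0.0147
clock: 16.62
ee_pos: [0.6474, -0.0476, 0.0197]
tcp_rot: [0.0, 0.733, 0.68, 0.0]
ft_force: [-0.1, 0.3, -0.8]
finger_gap: 0.0146
```

```bash
python3 -m inch '[[[0,0,0.1,0,0,0,0.8],[0,0,0,0,0,0,0.8]]]' ; python3 -m inch '[[[0,0,0.05,0,0,0,0.8],[0,0,0,0,0,0,0.8]]]'
```

```text
clock: 16.88
ee_pos: [0.6475, -0.0476, 0.0189]
tcp_rot: [0.0, 0.733, 0.68, 0.0]
ft_force: [-1.2, -0.3, 5.0]
finger_gap: 0.0148
clock: 17.12
ee_pos: [0.6475, -0.0476, 0.0188]
tcp_rot: [-0.0, 0.733, 0.68, 0.0]
ft_force: [-2.4, 0.3, 7.6]
finger_gap: 0.0147
```

```bash
python3 -m inch '[[[0,0,0,0,0,0,2.2],[0,0,0,0,0,0,3.5],[0,0,-0.5,0,0,0,3.5],[0,0,-3,0,0,0,3.5],[0,0,-4,0,0,0,3.5]]]' && python3 -m inch '[[[0,0,-3,0,0,0,5],[0,0,0,0,0,0,6]]]'
python3 - <<'E'
from h import *
print(yaw(),shift([.4165,.160,.012]))
c=r.camera("wrist"); cv2.imwrite("pics/w4.png",c["img"])
E
```

```text
clock: 17.75
ee_pos: [0.6465, -0.0476, 0.0927]
tcp_rot: [-0.001, 0.733, 0.68, -0.001]
ft_force: [0.8, -0.9, 1.3]
finger_gap: 0.0351
clock: 18.0
ee_pos: [0.6491, -0.048, 0.1259]
tcp_rot: [0.002, 0.733, 0.68, 0.002]
ft_force: [-0.8, -0.4, -0.4]
finger_gap: 0.0601
85.63943341764916 [ 18.97 -24.84  11.25]
```

View pics/w4.png

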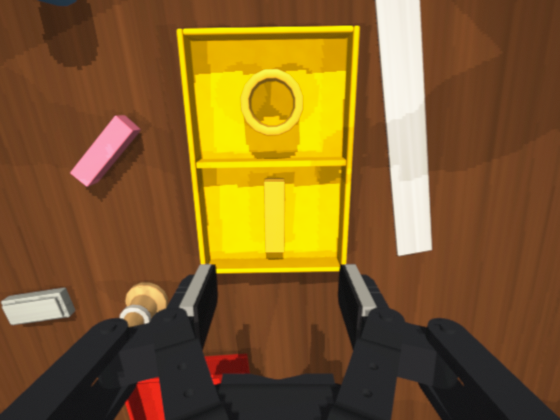

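Ring (272,102) and bar (275,216) lie flat in separate yellow bays. Next the disc.

```bash
python3 -m inch '[[[1,-1.4,0,0,0,0,6],[2.4,-3,0,0,0,0,6],[3.2,-4.2,0,0,0,0,6],[3.2,-4.2,0,0,0,0,6],[3.2,-4.2,0,0,0,0,6]]]' && python3 -m inch '[[[3,-4,0,0,0,0,6],[1.9,-2.4,0,0,0,0,6],[1.0,-1.4,1,0,0,0,6],[0,0,4,0,0,0,6],[0,0,4,0,0,0,6]]]' && python3 -m inch '[[[0,0,1.2,0,0,0,6],[0,0,0,0,0,0,6]]]'
python3 - <<'E'
from h import *
print(yaw(),shift([.4165,.160,.0105]))
E
```

```text
clock: 18.68
ee_pos: [0.4842, 0.0964, 0.1215]
tcp_rot: [-0.001, 0.733, 0.68, -0.001]
ft_force: [0.5, 1.5, -0.0]
finger_gap: 0.0601
clock: 19.3
ee_pos: [0.4138, 0.1596, 0.0312]
tcp_rot: [0.0, 0.733, 0.68, 0.0]
ft_force: [0.7, 0.4, -0.4]
finger_gap: 0.0599
clock: 19.55
ee_pos: [0.4139, 0.1589, 0.0201]
tcp_rot: [-0.0, 0.734, 0.679, -0.001]
ft_force: [0.4, 0.1, 0.6]
finger_gap: 0.0602
85.58938146781614 [0.13 0.25 0.96]
```

```bash
python3 -m inch '[[[0.1,0.25,0.5,0,0,0,6],[0,0,0.4,0,0,0,6],[0,0,0,0,0,0,3.5],[0,0,0,0,0,0,3.5],[0,0,0,0,0,0,3.5]]]' 50 && python3 -m inch '[[[0,0,0,0,0,0,3.5],[0,0,-0.5,0,0,0,3.5],[0,0,-2,0,0,0,3.5],[0,0,-4,0,0,0,3.5],[0,0,-4,0,0,0,3.5]]]'
python3 - <<'E'
from h import *
print(yaw(),shift([.554,-.246,.12]))
c=r.camera("scene"); cv2.imwrite("pics/s2.png",cv2.resize(c["img"][120:400,80:440],None,fx=2,fy=2)); np.save("s2.npy",c,allow_pickle=True)
E
```

```text
clock: 20.18
ee_pos: [0.4175, 0.1607, 0.0126]
tcp_rot: [0.0, 0.733, 0.68, 0.001]
ft_force: [-0.4, -0.1, 4.9]
finger_gap: 0.0433
clock: 20.8
ee_pos: [0.4162, 0.1601, 0.1177]
tcp_rot: [-0.0, 0.733, 0.68, -0.001]
ft_force: [0.8, 0.9, -1.9]
finger_gap: 0.0438
85.64166390398385 [-39.45  16.83  -0.21]
```

View pics/s2.png

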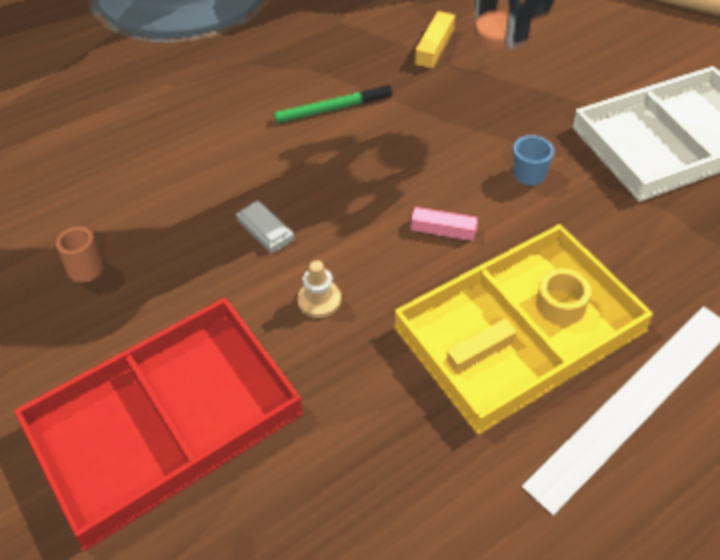

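The disc is held and everything else stands undisturbed. Next I carry it to the far (-y) red bay and look at the tray with the wrist camera from there.

```bash
python3 -m inch '[[[-1.5,0.5,-1,0,0,0,3.5],[-3.5,1.2,-2,0,0,0,3.5],[-4.8,1.5,-2,0,0,0,3.5],[-5,1.6,0,0,0,0,3.5],[-5,1.6,0,0,0,0,3.5]]]' && python3 -m inch '[[[-5,1.6,0,0,0,0,3.5],[-5,1.6,0,0,0,0,3.5],[-5,2.1,0,0,0,0,3.5],[-5,2.2,0,0,0,0,3.5],[-4.5,2,0,0,0,0,3.5]]]' && python3 -m inch '[[[-2.5,1,0,0,0,0,3.5],[-1.2,0.3,0,0,0,0,3.5],[0,0,0,0,0,0,3.5]]]'
python3 - <<'E'
from h import *
c=r.camera("wrist"); cv2.imwrite("pics/w5.png",c["img"]); np.save("w5.npy",c,allow_pickle=True)
print(yaw(),np.round(r.get_obs()["joint_positions"],2))
E
```

```text
clock: 21.48
ee_pos: [0.4647, -0.0444, 0.1662]
tcp_rot: [-0.001, 0.734, 0.679, -0.001]
ft_force: [0.2, -0.6, -1.7]
finger_gap: 0.0432
clock: 22.1
ee_pos: [0.5403, -0.2961, 0.1652]
tcp_rot: [-0.001, 0.734, 0.679, -0.001]
ft_force: [0.2, 0.7, -2.2]
finger_gap: 0.0436
clock: 22.48
ee_pos: [0.5506, -0.3317, 0.1657]
tcp_rot: [-0.001, 0.734, 0.679, -0.001]
ft_force: [-1.3, 0.6, -2.3]
finger_gap: 0.044
85.63456760332302 [ 0.08  0.54  0.57  1.72 -0.34  0.99  0.69]
```

View pics/w5.png

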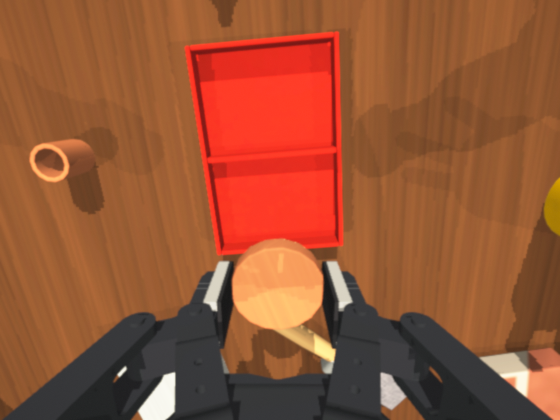

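The disc is held flat. The red rim corners are (188,47), (338,34), (342,246) and (220,254), the divider runs (209,159)–(340,151), and the tube rim centre is (50,161).

```bash
python3 - <<'E'
from h import *
c=np.load("w5.npy",allow_pickle=True).item()
w=np.array([px2w(c,a,.025)[:2] for a in((188,47),(338,34),(342,246),(220,254))]);t=w.mean(0);print(w.round(3).tolist(),t,[np.linalg.norm(w[i]-w[i-1]).round(3) for i in range(4)])
print("div",px2w(c,(209,159),.025)[:2],px2w(c,(340,151),.025)[:2],"tube",px2w(c,(50,161),.04))
ax=(w[0]+w[1]-w[2]-w[3]); ax/=np.linalg.norm(ax); print(np.degrees(np.arctan2(ax[1],ax[0])))
for s in(1,-1): b=t+s*.044*ax; print(b,shift([*b,.018]))
E
```

```text
[[0.491, -0.201], [0.607, -0.201], [0.608, -0.379], [0.492, -0.378]] [ 0.54993343 -0.2898256 ] [np.float64(0.177), np.float64(0.116), np.float64(0.178), np.float64(0.116)]
div [ 0.49514988 -0.28815155] [ 0.60769878 -0.28998349] tube [ 0.36877253 -0.27775871  0.04      ]
90.28511726497484
[ 0.54971448 -0.24582615] [ 8.41 -0.74 14.81]
[ 0.55015239 -0.33382506] [-0.37 -0.03 14.79]
```

```bash
python3 -m inch '[[[-0.3,0,2,0,0,0,3.5],[0,0,4,0,0,0,3.5],[0,0,4.5,0,0,0,3.5],[0,0,3,0,0,0,3.5],[0,0,0.7,0,0,0,3.5]]]' && python3 -m inch '[[[0,0,0.2,0,0,0,3.5],[0,0,0,0,0,0,3.5]]]' && python3 -m inch '[[[0,0,0.1,0,0,0,3.5],[0,0,0,0,0,0,3.5]]]'
```

```text
clock: 23.15
ee_pos: [0.55, -0.3318, 0.0216]
tcp_rot: [-0.003, 0.733, 0.68, -0.001]
ft_force: [0.5, -0.6, -1.5]
finger_gap: 0.0435
clock: 23.4
ee_pos: [0.5525, -0.3345, 0.0239]
tcp_rot: [0.001, 0.733, 0.68, 0.0]
ft_force: [0.3, 1.0, -2.2]
finger_gap: 0.0434
clock: 23.65
ee_pos: [0.5521, -0.3343, 0.0225]
tcp_rot: [0.0, 0.733, 0.68, 0.0]
ft_force: [-0.3, 0.3, -1.0]
finger_gap: 0.0437
```

```bash
python3 -m inch '[[[0,0,0.2,0,0,0,3.5],[0,0,0.15,0,0,0,3.5],[0,0,0,0,0,0,3.5]]]' && python3 -m inch '[[[0,0,0.1,0,0,0,3.5],[0,0,0,0,0,0,3.5]]]'&& python3 -m inch '[[[0,0,0.1,0,0,0,3.5],[0,0,0,0,0,0,3.5]]]'
```

```text
clock: 24.02
ee_pos: [0.5516, -0.3341, 0.018]
tcp_rot: [-0.0, 0.733, 0.68, -0.0]
ft_force: [-1.0, 0.1, -2.7]
finger_gap: 0.0433
clock: 24.28
ee_pos: [0.5517, -0.3341, 0.0171]
tcp_rot: [-0.0, 0.733, 0.68, -0.0]
ft_force: [-0.4, -0.6, -2.3]
finger_gap: 0.0431
clock: 24.52
ee_pos: [0.5518, -0.3343, 0.0167]
tcp_rot: [0.0, 0.733, 0.68, 0.0]
ft_force: [-1.9, 0.4, 2.0]
finger_gap: 0.0437
```

```bash
python3 -m inch '[[[0,0,0.03,0,0,0,4.5],[0,0,0,0,0,0,5.5],[0,0,0,0,0,0,6],[0,0,-0.5,0,0,0,6],[0,0,-3,0,0,0,6]]]' && python3 -m inch '[[[0,0,-4,0,0,0,6],[0,0,-3,0,0,0,6],[0,0,0,0,0,0,6]]]'
python3 - <<'E'
from h import *
print(yaw(),shift([.369,-.278,.017]),np.round(r.get_obs()["joint_positions"],2))
E
```

```text
clock: 25.15
ee_pos: [0.5505, -0.3333, 0.0497]
tcp_rot: [-0.002, 0.733, 0.68, -0.001]
ft_force: [0.4, 0.6, -0.2]
finger_gap: 0.0602
clock: 25.52
ee_pos: [0.5532, -0.3354, 0.124]
tcp_rot: [0.003, 0.733, 0.68, 0.001]
ft_force: [-0.2, 0.7, 0.2]
finger_gap: 0.0601
85.6382201063009 [  4.35 -18.86  10.59] [ 0.1   0.59  0.55  1.75 -0.37  0.91  0.73]
```

```bash
python3 -m inch '[[[0.5,-2,0,0,0,0,6],[1,-4.2,0,0,0,0,6],[1.1,-5,0,0,0,0,6],[1,-4.2,0,0,0,0,6],[0.5,-2.3,0,0,0,0,6]]]' && python3 -m inch '[[[0.3,-1.2,0,0,0,0,6],[0,0,2,0,0,0,6],[0,0,2.5,0,0,0,6],[0,0,0,0,0,0,6]]]'
python3 - <<'E'
from h import *
print(yaw(),shift([.369,-.278,.017]))
c=r.camera("wrist"); cv2.imwrite("pics/w6.png",c["img"])
E
```

```text
clock: 26.15
ee_pos: [0.3753, -0.2785, 0.12]
tcp_rot: [-0.002, 0.734, 0.679, -0.0]
ft_force: [0.7, 0.2, -0.4]
finger_gap: 0.0603
clock: 26.65
ee_pos: [0.3659, -0.2754, 0.0746]
tcp_rot: [-0.002, 0.733, 0.68, -0.001]
ft_force: [-0.5, -0.5, 0.5]
finger_gap: 0.0599
85.666214191676 [-0.24  0.35  5.75]
```

View pics/w6.png

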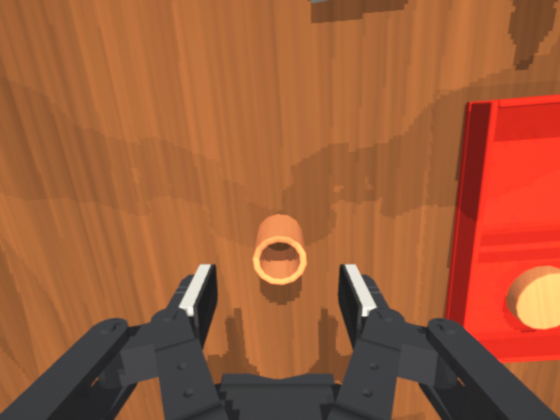

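The tube (280,260) is centred between the fingers, and the disc lies flat in its bay.

```bash
python3 -m inch '[[[-0.1,0.1,2,0,0,0,6],[-0.1,0.1,2.5,0,0,0,6],[0,0,0.9,0,0,0,6],[0,0,0.2,0,0,0,6],[0,0,0,0,0,0,6]]]' && python3 -m inch '[[[0,0,0,0,0,0,2],[0,0,0,0,0,0,2],[0,0,0,0,0,0,2],[0,0,0,0,0,0,2],[0,0,0,0,0,0,2]]]' 40 && python3 -m inch '[[[0,0,-0.5,0,0,0,2],[0,0,-2,0,0,0,2],[0,0,-4,0,0,0,2],[0,0,-4,0,0,0,2],[0,0,0,0,0,0,2]]]'
python3 - <<'E'
from h import *
print(yaw(),shift([.55,-.246,.022]))
E
```

```text
clock: 27.32
ee_pos: [0.3689, -0.2785, 0.0206]
tcp_rot: [0.001, 0.733, 0.68, 0.0]
ft_force: [0.7, -0.3, -0.8]
finger_gap: 0.0599
clock: 27.95
ee_pos: [0.3687, -0.2783, 0.0207]
tcp_rot: [0.0, 0.734, 0.68, 0.0]
ft_force: [-0.7, 0.7, 6.0]
finger_gap: 0.0306
clock: 28.58
ee_pos: [0.37, -0.2791, 0.1275]
tcp_rot: [0.003, 0.733, 0.68, 0.001]
ft_force: [0.4, -0.4, -1.2]
finger_gap: 0.0305
85.6595704736011 [ 4.69 17.63 10.64]
```

```bash
python3 -m inch '[[[0.6,2,0,0,0,0,2],[1.1,4,0,0,0,0,2],[1.2,4.8,0,0,0,0,2],[1,4,0,0,0,0,2],[0.5,1.8,0,0,0,0,2]]]' && python3 -m inch '[[[0.3,1,0,0,0,0,2],[0,0,3,0,0,0,2],[0,0,3.5,0,0,0,2],[0,0,2,0,0,0,2],[0,0,0,0,0,0,2]]]'&& python3 -m inch '[[[0,0,0.5,0,0,0,2],[0,0,0,0,0,0,2],[0,0,0,0,0,0,2]]]'
```

```text
clock: 29.2
ee_pos: [0.5399, -0.2445, 0.1228]
tcp_rot: [-0.001, 0.732, 0.681, -0.0]
ft_force: [-0.8, -0.8, -1.1]
finger_gap: 0.0306
clock: 29.82
ee_pos: [0.5459, -0.2446, 0.0386]
tcp_rot: [-0.002, 0.734, 0.679, -0.001]
ft_force: [-0.2, -0.7, -1.8]
finger_gap: 0.0306
clock: 30.2
ee_pos: [0.548, -0.2448, 0.0357]
tcp_rot: [0.001, 0.733, 0.68, 0.0]
ft_force: [1.5, -0.6, -1.8]
finger_gap: 0.03
```

```bash
python3 -m inch '[[[0,0,0.5,0,0,0,2],[0,0,0.3,0,0,0,2],[0,0,0,0,0,0,2],[0,0,0,0,0,0,2]]]' && python3 -m inch '[[[0,0,0.15,0,0,0,2],[0,0,0,0,0,0,2]]]'&& python3 -m inch '[[[0,0,0.1,0,0,0,2],[0,0,0,0,0,0,2]]]'
```

```text
clock: 30.7
ee_pos: [0.5475, -0.2447, 0.0269]
tcp_rot: [-0.0, 0.733, 0.68, -0.0]
ft_force: [0.4, -0.4, -1.2]
finger_gap: 0.0304
clock: 30.95
ee_pos: [0.5474, -0.2446, 0.0254]
tcp_rot: [-0.0, 0.733, 0.68, -0.0]
ft_force: [0.6, 0.3, -0.9]
finger_gap: 0.0304
clock: 31.2
ee_pos: [0.5476, -0.2447, 0.0248]
tcp_rot: [0.0, 0.733, 0.68, 0.0]
ft_force: [-0.4, 0.5, 1.9]
finger_gap: 0.0304
```

```bash
python3 -m inch '[[[0,0,0.03,0,0,0,3.6],[0,0,0,0,0,0,4.5],[0,0,0,0,0,0,5],[0,0,-0.5,0,0,0,5],[0,0,-3,0,0,0,5]]]' && python3 -m inch '[[[0,0,-4,0,0,0,5],[0,0,-4,0,0,5,5],[0,0,-1,0,0,10,5],[0,0,0,0,0,10,5],[0,0,0,0,0,10,5]]]' && python3 -m inch '[[[0,0,0,0,0,10,5],[0,0,0,0,0,10,5],[0,0,0,0,0,10,5],[0,0,0,0,0,10,5],[0,0,0,0,0,0,5]]]'
python3 - <<'E'
from h import *
print(yaw(),shift([.42,-.122,.12]),np.round(r.get_obs()["joint_positions"],2))
E
```

```text
clock: 31.82
ee_pos: [0.5462, -0.244, 0.0582]
tcp_rot: [-0.002, 0.733, 0.68, -0.001]
ft_force: [0.8, -0.7, 0.3]
finger_gap: 0.05
clock: 32.45
ee_pos: [0.5476, -0.2446, 0.1498]
tcp_rot: [0.0, 0.905, 0.425, 0.0]
ft_force: [1.0, 0.1, 0.2]
finger_gap: 0.05
clock: 33.08
ee_pos: [0.5476, -0.2444, 0.1492]
tcp_rot: [0.0, 0.996, 0.094, -0.0]
ft_force: [0.3, -0.5, 0.4]
finger_gap: 0.0503
10.77435671599076 [-10.24 -14.41   2.92] [-0.3   0.6   0.93  1.85 -0.57  0.99 -0.5 ]
```

```bash
python3 -m inch '[[[-1,-1.5,0,0,0,0,5],[-2.5,-3.5,0,0,0,0,5],[-3,-4.2,0,0,0,0,5],[-2.4,-3.3,0,0,0,0,5],[-1.3,-1.9,0,0,0,0,5]]]' && python3 -m inch '[[[0,0,2,0,0,0,5],[0,0,4,0,0,0,5],[0,0,3,0,0,0,5],[0,0,0,0,0,0,5],[0,0,0,0,0,0,5]]]'
python3 - <<'E'
from h import *
c=r.camera("wrist"); cv2.imwrite("pics/w7.png",c["img"]); np.save("w7.npy",c,allow_pickle=True)
print(yaw(),shift([.42,-.122,.0135]))
E
```

```text
clock: 33.7
ee_pos: [0.4189, -0.1205, 0.149]
tcp_rot: [-0.001, 0.995, 0.095, -0.0]
ft_force: [1.2, 1.0, -0.6]
finger_gap: 0.0501
clock: 34.33
ee_pos: [0.4213, -0.1225, 0.0601]
tcp_rot: [0.0, 0.996, 0.093, 0.001]
ft_force: [1.0, 0.2, 0.0]
finger_gap: 0.0502
10.684772297706555 [-0.16 -0.07  4.68]
```

View pics/w7.png

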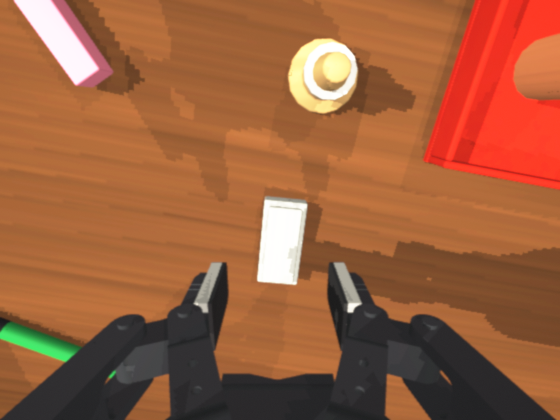

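The ingot lies with end midpoints at about (278,278) and (286,203), roughly centred but turned a few degrees.

```bash
python3 - <<'E'
from h import *
c=np.load("w7.npy",allow_pickle=True).item()
p,q=px2w(c,(278.5,277),.012),px2w(c,(286.5,205),.012); m=(p+q)/2
a=np.degrees(np.arctan2(*(q-p)[1::-1])); print(m,np.linalg.norm(p-q),a,"turn tool z",yaw()-a,shift([m[0],m[1],.0135]))
E
```

```text
[ 0.42440645 -0.12526736  0.012     ] 0.04863333247700373 5.153364744961113 turn tool z 5.531407552745442 [0.22 0.33 4.68]
```

```bash
python3 -m inch '[[[0.15,0.2,0,0,0,5.5,5],[0,0,1.5,0,0,0,5],[0,0,2,0,0,0,5],[0,0,0.8,0,0,0,5],[0,0,0.3,0,0,0,5]]]' && python3 -m inch '[[[0,0,0,0,0,0,5],[0,0,0,0,0,0,1.5],[0,0,0,0,0,0,1.5],[0,0,0,0,0,0,1.5],[0,0,0,0,0,0,1.5]]]' 50 && python3 -m inch '[[[0,0,-0.5,0,0,0,1.5],[0,0,-2,0,0,0,1.5],[0,0,-4,0,0,0,1.5],[0,0,-4,0,0,0,1.5],[0,0,0,0,0,0,1.5]]]'
python3 - <<'E'
from h import *
print(yaw(),shift([.55,.24,.15]))
E
```

```text
clock: 35.0
ee_pos: [0.423, -0.1237, 0.0136]
tcp_rot: [0.0, 0.999, 0.045, 0.001]
ft_force: [0.6, -0.0, -0.3]
finger_gap: 0.05
clock: 35.62
ee_pos: [0.4229, -0.1238, 0.0138]
tcp_rot: [-0.0, 0.999, 0.045, 0.001]
ft_force: [-0.8, 0.5, 6.7]
finger_gap: 0.0244
clock: 36.25
ee_pos: [0.4241, -0.1238, 0.1201]
tcp_rot: [0.0, 0.999, 0.045, 0.003]
ft_force: [0.5, 1.3, -1.7]
finger_gap: 0.0242
5.186423553071104 [ 15.84 -35.09  -2.92]
```

```bash
python3 -m inch '[[[0.4,-2,-1,0,0,0,1.5],[0.8,-4.2,-2,0,0,0,1.5],[1.2,-5,-2,0,0,0,1.5],[1.4,-5,0,0,0,0,1.5],[1.5,-5,0,0,0,0,1.5]]]' && python3 -m inch '[[[1.6,-5,0,0,0,0,1.5],[1.6,-4,0,0,0,0,1.5],[1.5,-3,0,0,0,0,1.5],[0.6,-1.3,0,0,0,0,1.5],[0,0,0,0,0,0,1.5]]]'  && python3 -m inch '[[[0,0,0,0,0,0,1.5]]]'
python3 - <<'E'
from h import *
c=r.camera("wrist"); cv2.imwrite("pics/w8.png",c["img"]); np.save("w8.npy",c,allow_pickle=True)
print(yaw())
E
```

```text
clock: 36.88
ee_pos: [0.4555, 0.0943, 0.1673]
tcp_rot: [-0.0, 0.999, 0.045, -0.001]
ft_force: [1.5, -0.1, -1.9]
finger_gap: 0.0244
clock: 37.5
ee_pos: [0.4966, 0.2291, 0.1673]
tcp_rot: [0.001, 0.999, 0.045, -0.001]
ft_force: [-0.5, -0.7, -0.9]
finger_gap: 0.0245
clock: 37.62
ee_pos: [0.4966, 0.2274, 0.1679]
tcp_rot: [0.0, 0.999, 0.044, -0.001]
ft_force: [0.2, 0.4, -1.3]
finger_gap: 0.0245
4.981590116757487
```

View pics/w8.png

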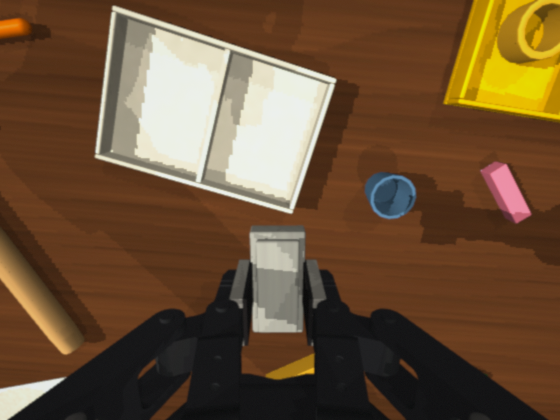

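White rim corners are (114,8), (335,80), (293,212) and (97,156). The ingot is held square.

```bash
python3 - <<'E'
from h import *
c=np.load("w8.npy",allow_pickle=True).item()
w=np.array([px2w(c,a,.025)[:2] for a in((114,8),(335,80),(293,212),(97,156))]);t=w.mean(0);print(w.round(3).tolist(),t,[np.linalg.norm(w[i]-w[i-1]).round(3) for i in range(4)])
ax=w[0]-w[1]+w[3]-w[2]; ax/=np.linalg.norm(ax); print(np.degrees(np.arctan2(ax[1],ax[0]))-90)
b=t-.044*ax; print(b,shift([*b,.025]))
E
```

```text
[[0.638, 0.363], [0.603, 0.19], [0.489, 0.212], [0.525, 0.386]] [0.56357789 0.28778878] [np.float64(0.116), np.float64(0.177), np.float64(0.116), np.float64(0.178)]
-11.578800745313274
[0.55474641 0.24468419] [ 5.94 -1.21 14.31]
```

```bash
python3 -m inch '[[[2,-0.4,0,0,0,0,1.5],[3,-0.6,0,0,0,0,1.5],[0.9,-0.2,0,0,0,8,1.5],[0,0,3,0,0,8,1.5],[0,0,4,0,0,0,1.5]]]' && python3 -m inch '[[[0,0,3.5,0,0,0,1.5],[0,0,2.5,0,0,0,1.5],[0,0,0.8,0,0,0,1.5],[0,0,0,0,0,0,1.5],[0,0,0,0,0,0,1.5]]]'
```

```text
clock: 38.3
ee_pos: [0.5556, 0.2458, 0.0983]
tcp_rot: [-0.0, 0.995, -0.096, 0.001]
ft_force: [-0.0, 1.1, -2.5]
finger_gap: 0.0242
clock: 38.92
ee_pos: [0.5558, 0.2468, 0.0315]
tcp_rot: [-0.001, 0.996, -0.095, 0.001]
ft_force: [-0.1, 0.6, -1.2]
finger_gap: 0.0241
```

```bash
python3 -m inch '[[[0,0,0.5,0,0,0,1.5],[0,0,0.4,0,0,0,1.5],[0,0,0.2,0,0,0,1.5],[0,0,0,0,0,0,1.5]]]' && python3 -m inch '[[[0,0,0.12,0,0,0,1.5],[0,0,0,0,0,0,1.5]]]' && python3 -m inch '[[[0,0,0.1,0,0,0,1.5],[0,0,0,0,0,0,1.5]]]'
```

```text
clock: 39.42
ee_pos: [0.5547, 0.2467, 0.019]
tcp_rot: [0.0, 0.996, -0.095, -0.0]
ft_force: [0.7, -0.1, -1.7]
finger_gap: 0.0242
clock: 39.67
ee_pos: [0.5548, 0.2467, 0.018]
tcp_rot: [-0.0, 0.996, -0.095, 0.0]
ft_force: [-0.2, 0.1, -2.8]
finger_gap: 0.0243
clock: 39.92
ee_pos: [0.5549, 0.2467, 0.0179]
tcp_rot: [-0.0, 0.996, -0.095, -0.0]
ft_force: [-3.0, 0.2, 5.8]
finger_gap: 0.0242
```

Contact, so I release and rise clear.

```bash
python3 -m inch '[[[0,0,0,0,0,0,3.2],[0,0,0,0,0,0,4],[0,0,0,0,0,0,4],[0,0,-0.5,0,0,0,4],[0,0,-3,0,0,0,4]]]' && python3 -m inch '[[[0,0,-4,0,0,0,4],[-2,0,-5,0,0,0,4],[-3,0,-5,0,0,0,4],[0,0,-1,0,0,0,4],[0,0,0,0,0,0,4]]]'
python3 - <<'E'
from h import *
c=r.camera("scene"); d=r.camera("side")
cv2.imwrite("pics/s3.png",cv2.resize(c["img"][120:400,80:480],None,fx=2,fy=2)); cv2.imwrite("pics/d3.png",cv2.resize(d["img"][110:360,40:410],None,fx=2,fy=2))
E
```

```text
clock: 40.55
ee_pos: [0.5536, 0.2464, 0.0511]
tcp_rot: [0.001, 0.996, -0.095, -0.002]
ft_force: [-0.1, 0.2, 0.1]
finger_gap: 0.0403
clock: 41.18
ee_pos: [0.506, 0.2564, 0.2024]
tcp_rot: [-0.001, 0.996, -0.094, 0.0]
ft_force: [0.4, 0.0, -0.3]
finger_gap: 0.0397
```

View pics/s3.png

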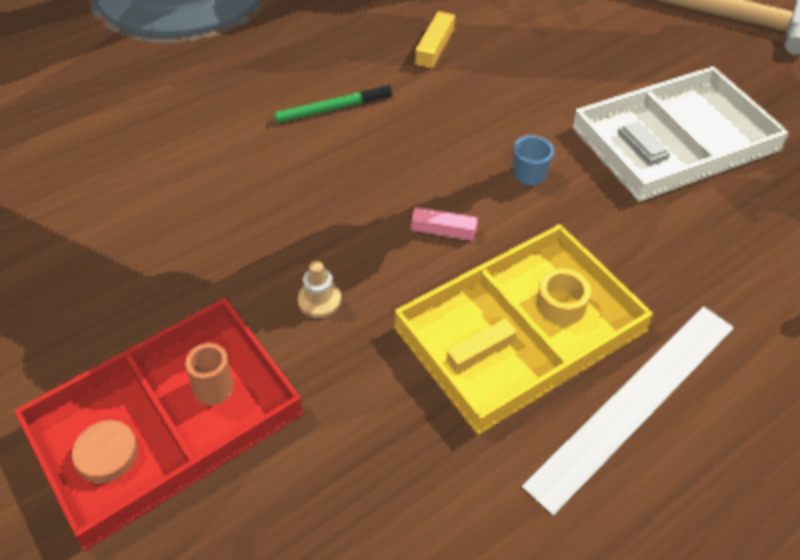

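View pics/d3.png

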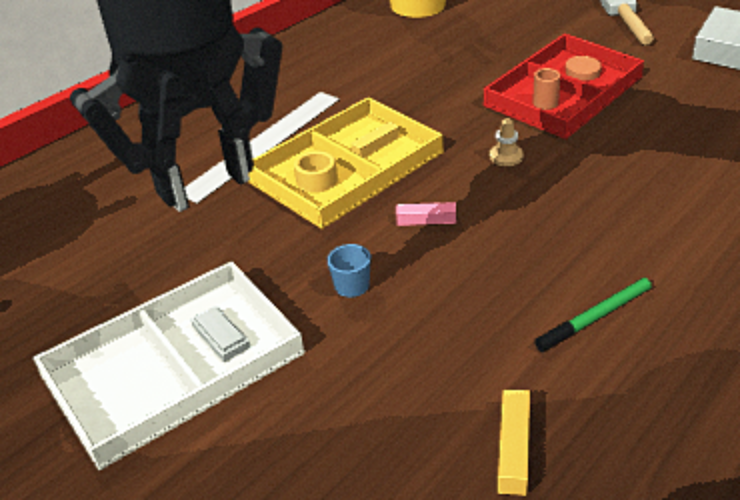

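Both views show all five pieces in the right trays, one to a bay: ring (564,295), bar (482,343), disc (105,450), tube (208,373) and ingot (642,140) in the scene crop. The pot (532,160) and cone (318,290) stand where they were, and the gripper is clear.

```bash
python3 -c "
from cell import r
print(r.finish_job())"
```

```text
the job is handed in; nothing more can be done
None
```

All five pieces are in their trays, one to a bay, and the job was handed in at about 41 s of the 112 s allowed.

- **Yellow tray:** brass ring and brass bar. I took the smaller of the two yellow bars; the larger yellow one and the pink one were left alone.
- **Red tray:** copper disc and copper tube.
- **White tray:** silver ingot.

I lowered each piece in steps of about 1 mm until the force reading showed contact (2–8 N), then opened the gripper. The last scene and side pictures show every piece flat, with the tube and ring on end. The pot and ring cone look unmoved, and the gripper is clear of everything.

No check failed. Two readings disagreed:
- **Gripper opening:** it read 1–3 mm under the given widths on every piece (42 mm on the 44 mm ring, for example). No grip slipped.
- **Ingot angle:** the last close-up put it about 5° from where the gripper was set, so I turned the gripper before gripping.

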